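# Stop down the lens and cap it

## Robot

A 6-joint arm with a two-finger parallel gripper is mounted at the origin on a cart in front of the work surface, level with it; the furniture and walls round the work are solid. World frame = base frame: x ahead of the robot, y to its left, z up, the work surface at z = 0. Lengths are in mm, angles in rad, forces in N, time in s.
With the tool pointing down it reaches from about 275 to 750 mm from the base axis. Payload 10.2 kg.
Tool frame: the origin (TCP) lies between the finger pads; the fingertips stand 17 mm ahead of it and the grasp point (between the pads) lies 2 mm behind it; z points along the fingers, y is the line along which they close (so a half turn about z gives the same grasp; the last joint's range is limited). The gripper opens to 85 mm and grips with 20 to 120 N. Pads are 22 mm wide; open, the fingers measure 114 mm over their backs; the gripper's body (76 mm by 85 mm) begins 54 mm behind the grasp point. The pads swing forward as they close: fully open they stand 13 mm farther back than shut.
Start: joints at [-1.354, 0.313, 1.498, -0, 1.331, -0.223], TCP at [223.512, -475.051, 248.294] pointing down, gripper open.
Joint ranges: [-2.94, 2.94], [-0.97, 2.17], [0.19, 2.56], [-1.23, 4.37], [0.02, 3.11], [-2.88, 2.88]. Speed limits (rad/s): [2.39, 2.39, 3.01, 3.14, 3.14, 3.14].

## Interface

Orientations are given as a unit quaternion [w, x, y, z].
In Python, from rig import * gives the robot as it stands.
- The arm moves only by the tool step_arm, never from a script. Its argument "commands" is text: rows parted by semicolons, each of 7 numbers parted by spaces: the opening, from 0 (shut) to 1 (fully open), then the shift along the tool's x, y, z in cm, then the turn, a rotation vector about the tool's x, y, z in rad. In form: hand x y z rx ry rz; .... A call has 1 to 20 rows; each row is the pose to reach, as a shift and turn from the pose commanded when the call began, along the tool's axes at that moment; what a row does not reach only later rows make up. A row lasts 1/12 s, in which the tool goes at most 41.7 mm and 7.16 degrees, less where a joint would pass 70% of its speed; a pose out of reach is approached as far as the arm can. A call with a gripper value outside its range is refused whole. The fingers move at their own pace and stop on an object; "newtons" is the grip in N (left out, the last holds). Time passes only in rows, so rows that repeat a pose let the fingers close. It gives the time, the measured TCP pose, the force, the opening and the grip force at its end, in the units of the state.
- sense(): the state, without advancing time (a new reading comes with each control period).
- capture(name): name is "scene" or "top" or "wrist"; returns the picture (480x640x3 uint8, red, green, blue); there is no depth.
- camera_model(name): a dict with "mtx" (3x3 intrinsics, pixels), "k1" (the pictures are not rectified: a ray, as slopes to the right and down, at radius r is drawn at 1 + k1 r^2 times it, then the intrinsics apply), "eye" and "rotation" of the camera in the world. Camera axes: x right, y down, z forward; pixel columns grow to the right and rows downward; lengths in mm; the calibration is good to about 2 mm. A picture is of the moment at which its call begins: read the wrist's pose just before it. camera_model takes no time and is no camera call; for the wrist camera it gives the pose at the moment of the call.
- finish_job(): hands the job in; it is judged then, once.
Trained networks look in the newest picture that a camera, given by its name, has taken for a name from the list of things; names that differ only in an ending like _2 or _b are one class to them, and where a whole thing is asked for, a point or a joint stands for the part that bears it (a point fixed in the world has none). Each returns a list of dicts, best first, with "score" (0 to 1); they miss things now and then, are a little off and sometimes report something else, mostly with a low value. They report only what shows in the picture. A call takes as long as a camera call. They do not tell look-alikes from the thing itself.
- search_frame(camera, label): "rect" ([centre column, centre row, width, height] in pixels, round what is visible of it).
- trace(camera, label): "mask" (480x640 bool, what is visible of it) and "rect" ([centre column, centre row, width, height] in pixels, round what is visible of it).
- spot_point(camera, label): "xy" ([column, row] in pixels: a listed point, or the origin of a listed thing).
The state is a dict: "time_s": time; "joints": joint angles; "dq": joint speeds; "tau": joint torques, N m; "eef_pos": TCP position; "ee_rot": TCP orientation; "force": force on the tool from outside, world axes, zero at the start; "wrist_torque": the same for the moment, N m; "grip_width": opening from 0.0 (shut) to 1.0 (fully open); "grip_force": force on a finger pad.
Only numpy, scipy, OpenCV 4.12 (cv2) and the standard library are available. Lean on these libraries where they do the work, as an engineer would, in place of code of your own. Each camera call takes 0.05 s, during which the arm holds its last target. There are 200 camera calls.

## Task

Park the lens that stands in the bench holder: turn its slim iris ring clockwise (seen from above) on through its play until you feel it come up against the hard closed stop, and nip it there with about 0.5 N m for half a second, no more than 0.8 N m, without touching the fixed rings above and below it. Then set the round lens cap squarely on the front of the lens, let go, and leave the other things on the bench where they are.

Things in the scene. Friction and masses are not known exactly. Their poses are not given: they have to be found in the camera images.
- holder: Lens in a bench holder, bolted down, lens axis upright, pointing up. Foot plate 110 x 90 x 12 mm; all of the lens is round about the holder's z axis. Origin: centre of the foot's underside on the worktop, z up along the lens axis. Heights above it: black rear body radius 25 mm up to 54 mm; fixed lower ring 54 to 66 mm; neck (radius 21.5 mm, gap); iris ring 72 to 82 mm; fixed upper ring 84 to 98 mm; lens front 99 to 114 mm.
- lower_ring: Fixed aluminium ring below the iris ring, radius 31 mm, 54 to 66 mm above the worktop. Not to be touched. Same origin and axes as the holder.
- upper_ring: Fixed black upper ring (radius 23 mm, 84 to 98 mm above the worktop) with the lens front above it (radius 20 mm, up to 114 mm). Robot must not touch it; the cap goes onto it. Same origin and axes as the holder.
- lens_front (a point): Centre of the lens's front face (its top), 114 mm above the worktop.
- ring_centre (a point): Centre of the iris ring, on the lens axis, at mid height of the ring, 77 mm above the worktop. The ring is the slim knurled aluminium ring between the two fixed rings: radius 29 mm (58 mm across), 10 mm high, with a tiny dark pin on its upper face. Fingers from above, either side of the lens, clear the upper ring by 6 mm; their tips must stop between 66 mm (top of the lower ring) and 82 mm.
- iris_ring (a joint): Drive of the iris blades, rad, growing as the ring turns clockwise from above; starts at 0.5 to 0.8, reads 1.2 when the blades are closed. That is not yet the stop: a sleeve inside has 0.1 to 0.4 rad of play, different each time and measured by nothing, taken up mostly after 1.2 is reached (the reading then stays 1.2). Only then comes the hard closed stop, which can only be felt.
- stop_load (a joint): Elastic twist of the lens under the torque on the iris ring, rad, positive clockwise, 40 N m per rad (0.5 N m reads 0.0125, about the noise: feel the torque at the wrist). Free turning takes 0.04 N m, the play 0.16 N m; at the stop the torque climbs to 0.5 N m within about 0.02 rad, so turn slowly there. Friction holds the ring where it is left; its coarse knurl does not slip.
- cap: Loose black lens cap, 40 g, lying on the worktop open side down: round skirt 51 mm across outside, 45 mm inside, 10 mm deep, closed by a 4 mm disc (top at 14 mm), with a central finger boss 18 mm across from 14 to 31 mm height to hold it by. Origin: centre of the skirt's lower edge, z up. On the lens the disc rests on the lens front, so the origin is 10 mm below lens_front (104 mm above the worktop).
- reagent_1: Amber bottle, 50 x 50 x 98 mm; a bystander, to be left alone
- reagent_2: White dropper bottle with green cap, 42 x 42 x 99 mm; a bystander, to be left alone
- petri_0: round culture dish, 61 mm across, 14 mm high, at the left; a bystander, to be left alone
- petri_1: round culture dish, 61 mm across, 14 mm high, at the right; a bystander, to be left alone
- tube_13: capped sample tube lying down, 34 x 85 x 17 mm; a bystander, to be left alone
- pen_4: pen lying down, 135 mm long; a bystander, to be left alone
- strip: strip of tiny clear tubes, 19 x 54 x 14 mm; a bystander, to be left alone
There are look-alikes about, which are no part of the job. Of the things that look like the cap, the larger one is meant. Leave any orange look-alike of the holder alone.

How it is judged:
By the outcome, as a careful person would: the job done as asked, in the order asked, and still so for the second after the job is handed in, with the robot touching nothing.
It also fails if it takes over 67 s, if anything falls off the work surface, if the arm or the gripper's body presses on something with over 40 N, if the wrist force passes 120 N, or if a joint passes its speed limit or range.

## Working session

There is one attempt and no reset: what is moved stays moved. The work goes in short steps, Python scripts to look and compute and a tool call to move; the robot and the scene stay as the last step left them, time stands still between calls to the robot, and variables do not carry over. Pictures are saved under pics/ and viewed, at most 12 in all, crops included, and the job is handed in when it is done.

Besides the shell and the picture viewer there is one more tool, called after ">>>" in YAML: its name, and indented under it one key for each argument. step_arm: Moves the arm, as the interface text tells. Its arguments: {"type":"object","properties":{"commands":{"type":"string"},"newtons":{"type":"number"}},"required":["commands"]}

```bash
ls; mkdir -p pics; cat > h.py <<'E'
from rig import *
import numpy as np, cv2
from scipy.spatial.transform import Rotation as R
def ray(cam,xy):
    m=camera_model(cam);K=np.array(m["mtx"]);k=m["k1"]
    d=np.linalg.inv(K)@[xy[0],xy[1],1];s=d[:2].copy()
    for _ in range(20): s=d[:2]/(1+k*(s@s))
    return np.array(m["eye"]),np.array(m["rotation"])@[s[0],s[1],1]
def onz(cam,xy,z):
    e,d=ray(cam,xy);return e+d*(z-e[2])/d[2]
def proj(cam,P):
    m=camera_model(cam);c=np.array(m["rotation"]).T@(np.array(P)-m["eye"]);s=c[:2]/c[2]
    return (np.array(m["mtx"])@np.r_[s*(1+m["k1"]*(s@s)),1])[:2]
def snap(cam,n):
    im=capture(cam);cv2.imwrite(f"pics/{n}.png",im[:,:,::-1]);return im
E
python3 - <<'E'
from h import *
np.set_printoptions(precision=2,suppress=True)
print(sense())
a=snap("scene","s0");b=snap("top","t0")
for c in("scene","top"):
    m=camera_model(c);print(c,m)
    for l,z in(("cap",0),("lens_front",114),("ring_centre",77),("holder",0)):
        print(l,[(round(r["score"],2),np.round(r["xy"]),onz(c,r["xy"],z)[:2]) for r in spot_point(c,l)])
E
```

```text
pics
{'time_s': 0.0, 'joints': array([-1.35,  0.31,  1.5 ,  0.  ,  1.33, -0.22]), 'dq': array([-0.,  0.,  0.,  0., -0., -0.]), 'tau': array([  0.  , -41.23, -25.97,  -0.  ,   0.  ,   0.  ]), 'eef_pos': array([ 223.48, -474.81,  247.73]), 'ee_rot': array([-0.  ,  0.98,  0.22,  0.  ]), 'force': array([-0.79,  0.52,  0.84]), 'wrist_torque': array([ 0.04, -0.02, -0.  ]), 'grip_force': 0.0, 'grip_width': 1.0040943613155882}
scene {'mtx': array([[496.41,   0.  , 318.71],
       [  0.  , 496.41, 234.34],
       [  0.  ,   0.  ,   1.  ]]), 'k1': -0.023858367234980696, 'eye': array([-366.13,  578.92,  597.14]), 'rotation': array([ 0.27, -0.41,  0.74, -0.47])}
cap []Traceback (most recent call last):
  File "<stdin>", line 8, in <module>
  File "h.py", line 10, in onz
    e,d=ray(cam,xy);return e+d*(z-e[2])/d[2]
        ~~~^^^^^^^^
  File "h.py", line 8, in ray
    return np.array(m["eye"]),np.array(m["rotation"])@[s[0],s[1],1]
                              ~~~~~~~~~~~~~~~~~~~~~~~^~~~~~~~~~~~~~
ValueError: matmul: Input operand 1 has a mismatch in its core dimension 0, with gufunc signature (n?,k),(k,m?)->(n?,m?) (size 3 is different from 4)
```

```bash
sed -i 's/np.array(m\["rotation"\])/rot(m)/' h.py; cat >> h.py <<'E'
def rot(m): return R.from_quat(np.roll(m["rotation"],-1)).as_matrix()
E
python3 - <<'E'
from h import *
np.set_printoptions(precision=1,suppress=True)
for c in("scene","top"):
    m=camera_model(c);print(c,m["eye"],rot(m)[:,2])
    for l,z in(("cap",0),("lens_front",114),("ring_centre",77),("holder",0),("reagent_1",0),("reagent_2",0)):
        print(l,[(round(r["score"],2),np.round(r["xy"]),onz(c,r["xy"],z)[:2]) for r in spot_point(c,l)])
im=np.hstack([cv2.imread(f"pics/{n}.png")for n in("s0","t0")]);cv2.imwrite("pics/a.png",cv2.resize(im,(800,300),interpolation=cv2.INTER_AREA))
E
```

```text
scene [-366.1  578.9  597.1] [ 0.8 -0.5 -0.4]
cap []
lens_front [(0.63, array([325., 233.]), array([523.8,  26.8])), (0.22, array([324., 278.]), array([347.5, 136.9])), (0.17, array([173., 366.]), array([244.2, 463.5]))]
ring_centre [(0.55, array([326., 248.]), array([519.3,  26.9]))]
holder [(0.66, array([324., 277.]), array([521.1,  31.1]))]
reagent_1 [(0.72, array([128., 304.]), array([646.6, 462.3])), (0.67, array([155., 313.]), array([577.5, 419.7]))]
reagent_2 [(0.72, array([128., 304.]), array([646.6, 462.3])), (0.67, array([155., 313.]), array([577.5, 419.7]))]
top [ 461.4   32.3 1420.9] [ 0.1  0.  -1. ]
cap [(0.91, array([451., 249.]), array([ 543.1, -247.2])), (0.66, array([443., 208.]), array([ 643.8, -232.5]))]
lens_front [(0.83, array([424., 307.]), array([ 407.7, -159.7])), (0.7, array([376., 186.]), array([683.9, -61.9])), (0.53, array([340., 257.]), array([525.8,  25.8]))]
ring_centre [(0.66, array([420., 308.]), array([ 403.8, -155.6])), (0.44, array([334., 260.]), array([519.5,  40.1]))]
holder [(0.63, array([336., 265.]), array([512.2,  34. ])), (0.16, array([448., 249.]), array([ 542.4, -239. ]))]
reagent_1 [(0.92, array([160., 216.]), array([643.6, 469.9])), (0.87, array([181., 242.]), array([578.8, 416.5]))]
reagent_2 [(0.92, array([160., 216.]), array([643.6, 469.9])), (0.87, array([181., 242.]), array([578.8, 416.5]))]
```

View pics/t0.png

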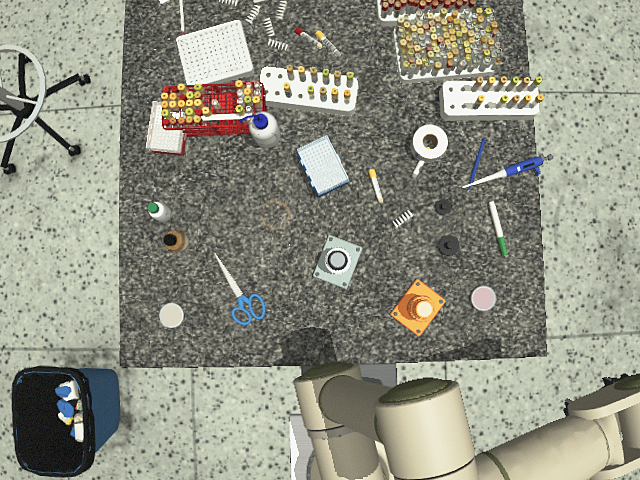

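View pics/s0.png

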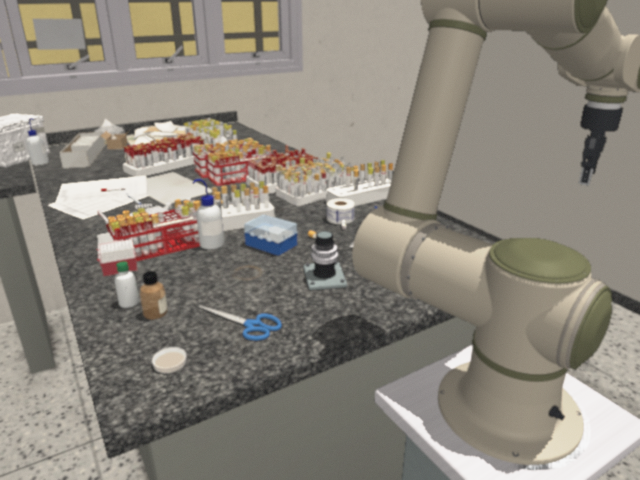

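```bash
cat >> h.py <<'E'
def go(P,yaw,s=None):
    """row values (cm, rad) from present pose to tool-down pose at P with tool x at yaw"""
    s=s or sense();T=R.from_quat(np.roll(s["ee_rot"],-1))
    G=R.from_euler("zx",[yaw,np.pi])
    G=R.from_euler("z",yaw)*R.from_euler("x",np.pi)
    return np.r_[T.inv().apply(np.array(P)-s["eef_pos"])/10,(T.inv()*G).as_rotvec()]
E
python3 - <<'E'
from h import *
np.set_printoptions(precision=3,suppress=True)
s=sense();m=camera_model("wrist");T=R.from_quat(np.roll(s["ee_rot"],-1))
print("cam in tool",T.inv().apply(m["eye"]-s["eef_pos"]),T.inv().as_matrix()@rot(m),m["mtx"])
print(go([522,27,300],1.57),go([470,27,300],1.57))
E
```

```text
cam in tool [  76.742   -0.512 -125.21 ] [[ 0.    -0.954 -0.3  ]
 [ 1.     0.     0.   ]
 [-0.    -0.3    0.954]] [[376.26    0.    317.418]
 [  0.    376.26  237.919]
 [  0.      0.      1.   ]]
[ 48.384 -32.72   -5.173   0.      0.     -1.13 ] [ 43.678 -34.934  -5.172   0.      0.     -1.13 ]
```

>>> step_arm:
  commands: "1 48.4 -32.7 1.2 0 0 -1.13;1 48.4 -32.7 1.2 0 0 -1.13;1 48.4 -32.7 1.2 0 0 -1.13;1 48.4 -32.7 1.2 0 0 -1.13;1 48.4 -32.7 1.2 0 0 -1.13;1 48.4 -32.7 1.2 0 0 -1.13;1 48.4 -32.7 1.2 0 0 -1.13;1 48.4 -32.7 1.2 0 0 -1.13;1 48.4 -32.7 1.2 0 0 -1.13;1 48.4 -32.7 1.2 0 0 -1.13;1 48.4 -32.7 1.2 0 0 -1.13;1 48.4 -32.7 1.2 0 0 -1.13;1 48.4 -32.7 1.2 0 0 -1.13;1 48.4 -32.7 1.2 0 0 -1.13;1 48.4 -32.7 1.2 0 0 -1.13;1 48.4 -32.7 1.2 0 0 -1.13;1 48.4 -32.7 1.2 0 0 -1.13;1 48.4 -32.7 1.2 0 0 -1.13;1 48.4 -32.7 1.2 0 0 -1.13"

```text
time_s: 2.38
eef_pos: [521.9, 25.7, 236.5]
ee_rot: [0.0, 0.708, 0.706, 0.0]
force: [0.3, -0.2, 0.3]
grip_width: 1.0
grip_force: 0.0
```

```bash
python3 - <<'E'
from h import *
np.set_printoptions(precision=3,suppress=True)
s=sense();print(s)
im=snap("wrist","w1")
for l,z in(("lens_front",114),("ring_centre",77),("holder",0)):
    print(l,[(round(r["score"],2),np.round(r["xy"]),onz("wrist",r["xy"],z)[:2]) for r in spot_point("wrist",l)])
E
```

```text
{'time_s': 2.3833, 'joints': array([-0.175,  0.317,  1.524, -0.   ,  1.301, -0.172]), 'dq': array([ 0.002,  0.   , -0.005,  0.003,  0.001,  0.002]), 'tau': array([  0.365, -40.94 , -25.673,   0.008,   0.   ,  -0.006]), 'eef_pos': array([521.947,  25.731, 236.503]), 'ee_rot': array([0.   , 0.708, 0.706, 0.   ]), 'force': array([ 0.301, -0.171,  0.315]), 'wrist_torque': array([ 0.116, -0.011,  0.049]), 'grip_force': 0.0, 'grip_width': 1.0004470457009513}
lens_front [(0.82, array([315., 227.]), array([520.133,  33.037]))]
ring_centre [(0.55, array([189., 411.]), array([ 401.851, -155.597]))]
holder [(0.94, array([217., 364.]), array([ 407.743, -160.299])), (0.73, array([312., 196.]), array([516.999,  32.309]))]
```

View pics/w1.png

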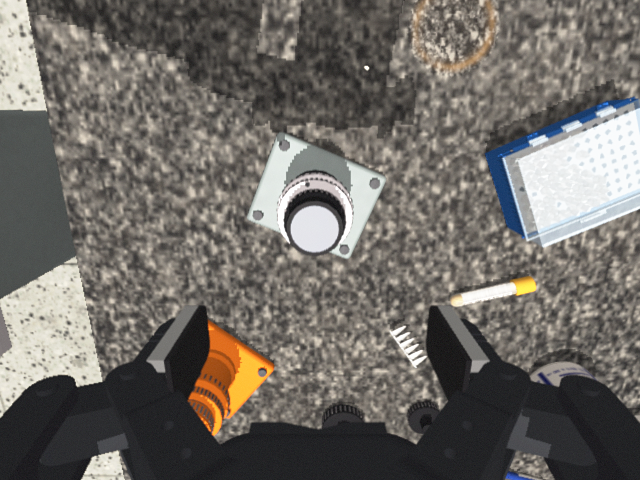

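```bash
python3 - <<'E'
from h import *
np.set_printoptions(precision=1,suppress=True)
im=cv2.imread("pics/w1.png");g=cv2.cvtColor(im,cv2.COLOR_BGR2GRAY)
m=np.zeros_like(g);cv2.circle(m,(316,227),31,255,-1)
lab=cv2.connectedComponents(((g>150)&(m>0)).astype(np.uint8))[1];k=lab==lab[227,316]
c=[a.mean() for a in np.where(k)[::-1]];print(c,k.sum(),np.sqrt(k.sum()/np.pi),onz("wrist",c,114))
b=[(284,145),(376,183),(258,215),(345,249)]
P=[onz("wrist",x,12) for x in b];print(np.array(P),np.mean(P,0))
cv2.imwrite("pics/c1.png",cv2.resize(im[120:280,230:400],None,fx=4,fy=4,interpolation=cv2.INTER_CUBIC)[:600])
E
```

```text
[np.float64(314.2929178470255), np.float64(228.528611898017)] 1765 23.702678100045794 [519.9  32.2 114. ]
[[491.9  81.6  12. ]
 [576.7  47.   12. ]
 [465.2  16.5  12. ]
 [549.1 -18.1  12. ]] [520.7  31.7  12. ]
```

View pics/c1.png

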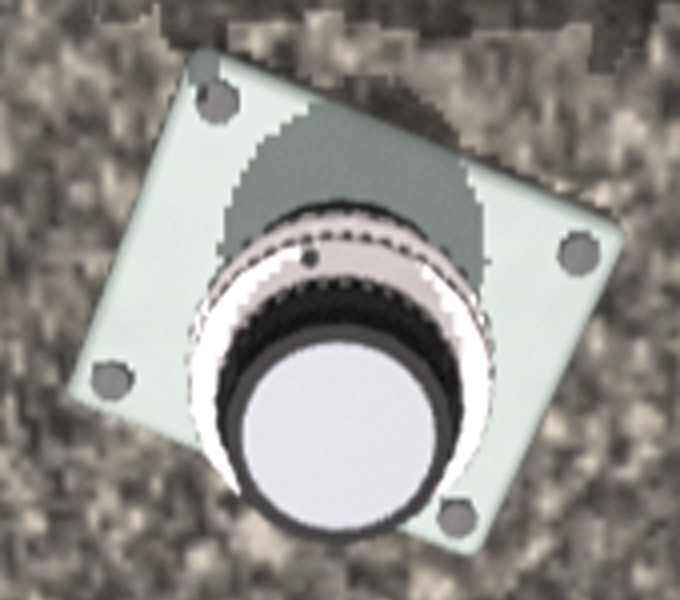

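>>> step_arm:
  commands: "1 0.6 -0.15 7 0 0 -2;1 0.6 -0.15 7 0 0 -2;1 0.6 -0.15 7 0 0 -2;1 0.6 -0.15 7 0 0 -2;1 0.6 -0.15 7 0 0 -2;1 0.6 -0.15 7 0 0 -2;1 0.6 -0.15 7 0 0 -2;1 0.6 -0.15 7 0 0 -2;1 0.6 -0.15 7 0 0 -2;1 0.6 -0.15 7 0 0 -2;1 0.6 -0.15 7 0 0 -2;1 0.6 -0.15 7 0 0 -2;1 0.6 -0.15 7 0 0 -2;1 0.6 -0.15 7 0 0 -2;1 0.6 -0.15 7 0 0 -2;1 0.6 -0.15 7 0 0 -2;1 0.6 -0.15 7 0 0 -2;1 0.6 -0.15 7 0 0 -2;1 0.6 -0.15 7 0 0 -2"

```text
time_s: 4.17
eef_pos: [520.7, 32.8, 166.3]
ee_rot: [0.0, -0.211, 0.978, 0.0]
force: [0.6, -0.2, -0.5]
grip_width: 0.999
grip_force: 0.0
```

```bash
cat >> h.py <<'E'
def disc(im,z=114,rmin=18,thr=150):
    """largest bright round blob near picture centre column -> world point on z"""
    g=cv2.cvtColor(im,cv2.COLOR_RGB2GRAY);n,l,st,ce=cv2.connectedComponentsWithStats((g>thr).astype(np.uint8))
    out=[]
    for i in range(1,n):
        x,y,w,h,a=st[i]
        if w>2*rmin and h>2*rmin and .7<a/(np.pi/4*w*h)<1.08 and .7<w/h<1.4: out.append((np.round(ce[i],1),w,h,a,onz("wrist",ce[i],z)[:2]))
    return out
E
python3 - <<'E'
from h import *
np.set_printoptions(precision=2,suppress=True)
s=sense();print(s["eef_pos"],s["joints"],s["wrist_torque"])
im=snap("wrist","w2");print(disc(im))
print([(round(r["score"],2),np.round(r["xy"]),onz("wrist",r["xy"],114)[:2]) for r in spot_point("wrist","lens_front")])
E
```

```text
[520.73  32.77 166.33] [-0.16  0.39  1.62  0.    1.13 -2.16] [-0.03 -0.   -0.01]
[(array([315., 273.]), np.int32(65), np.int32(60), np.int32(3023), array([519.18,  31.26]))]
[]
```

View pics/w2.png

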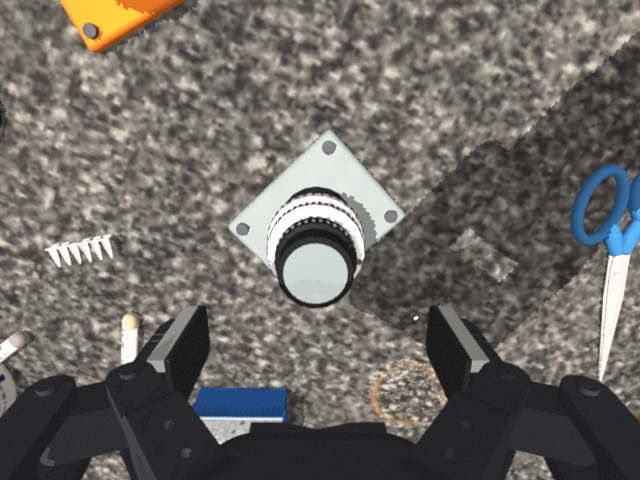

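>>> step_arm:
  commands: "1 0.14 -0.05 3 0 0 0;1 0.14 -0.05 6 0 0 0;1 0.14 -0.05 7.6 0 0 0;1 0.14 -0.05 7.6 0 0 0;0.78 0.14 -0.05 7.6 0 0 0;0.78 0.14 -0.05 7.6 0 0 0;0.78 0.14 -0.05 7.6 0 0 0;0.78 0.14 -0.05 7.6 0 0 0"
  newtons: 40

```text
time_s: 4.93
eef_pos: [520.3, 31.8, 91.5]
ee_rot: [0.001, -0.212, 0.977, -0.0]
force: [0.4, 0.4, -0.7]
grip_width: 0.783
grip_force: 0.0
```

```bash
python3 - <<'E'
from h import *
np.set_printoptions(precision=3,suppress=True)
s=sense();print(s)
print(go([519.6,31.7,82.5],3.567))
im=snap("wrist","w3");snap("scene","s3");print(disc(im))
for z in(4,8,10,12,14):
    T=R.from_quat(np.roll(s["ee_rot"],-1))
    print(z,[proj("wrist",s["eef_pos"]+T.apply([11,sg*s["grip_width"]*42.5,z])) for sg in(1,-1)])
E
```

```text
{'time_s': 4.9333, 'joints': array([-0.164,  0.484,  1.697,  0.   ,  0.958, -2.163]), 'dq': array([-0.001,  0.004,  0.006,  0.002, -0.003, -0.002]), 'tau': array([ -0.018, -43.834, -20.932,  -0.   ,   0.002,   0.005]), 'eef_pos': array([520.269,  31.787,  91.468]), 'ee_rot': array([ 0.001, -0.212,  0.977, -0.   ]), 'force': array([ 0.358,  0.37 , -0.744]), 'wrist_torque': array([0.013, 0.029, 0.042]), 'grip_force': 0.0, 'grip_width': 0.7829159322244585}
[ 0.066  0.021  0.897 -0.001  0.002  0.003]
[(array([315.6, 365.5]), np.int32(102), np.int32(87), np.int32(6980), array([518.443,  31.052]))]
4 [array([403.388, 301.641]), array([228.08 , 301.555])]
8 [array([401.158, 296.922]), array([230.395, 296.838])]
10 [array([400.086, 294.653]), array([231.509, 294.57 ])]
12 [array([399.04 , 292.441]), array([232.595, 292.359])]
14 [array([398.021, 290.284]), array([233.653, 290.203])]
```

View pics/w3.png

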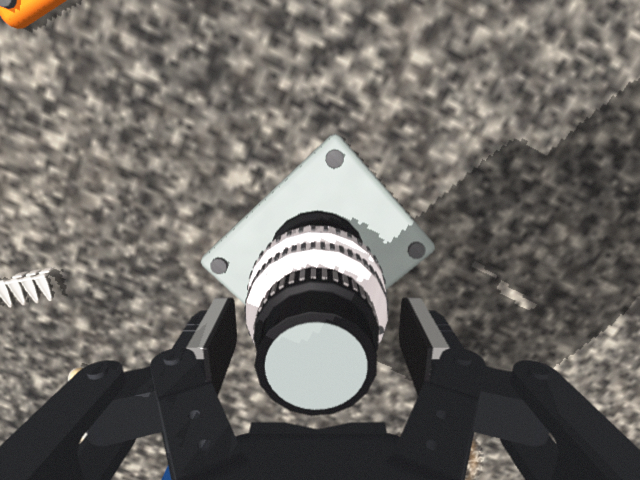

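>>> step_arm:
  commands: "0.78 0.06 0 0.45 0 0 0;0.78 0.06 0 0.9 0 0 0;0.78 0.06 0 0.9 0 0 0;0.72 0.06 0 0.9 0 0 0;0.65 0.06 0 0.9 0 0 0;0.6 0.06 0 0.9 0 0 0;0.6 0.06 0 0.9 0 0 0;0.6 0.06 0 0.9 0 0 0"
  newtons: 30

```text
time_s: 5.7
eef_pos: [519.4, 31.0, 81.7]
ee_rot: [0.0, -0.213, 0.977, -0.001]
force: [-1.1, -5.8, 4.2]
grip_width: 0.665
grip_force: 31.7
```

```bash
python3 - <<'E'
from h import *
np.set_printoptions(precision=3,suppress=True)
s=sense();print(s,R.from_quat(np.roll(s["ee_rot"],-1)).inv().apply(s["force"]))
snap("scene","s4");im=cv2.imread("pics/s4.png")
c=proj("scene",[519.7,31.5,80]).astype(int);x,y=c
cv2.imwrite("pics/c4.png",cv2.resize(im[y-45:y+45,x-60:x+60],None,fx=6,fy=6,interpolation=cv2.INTER_CUBIC))
E
```

```text
{'time_s': 5.7, 'joints': array([-0.165,  0.498,  1.706, -0.001,  0.936, -2.164]), 'dq': array([-0.   , -0.001, -0.002, -0.002, -0.001,  0.002]), 'tau': array([  2.807, -42.265, -19.433,   1.134,   0.019,  -0.011]), 'eef_pos': array([519.442,  31.034,  81.685]), 'ee_rot': array([ 0.   , -0.213,  0.977, -0.001]), 'force': array([-1.121, -5.759,  4.151]), 'wrist_torque': array([-0.996,  0.081, -0.   ]), 'grip_force': 31.706627905368805, 'grip_width': 0.6652075722866386} [ 3.41  -4.779 -4.146]
```

View pics/c4.png

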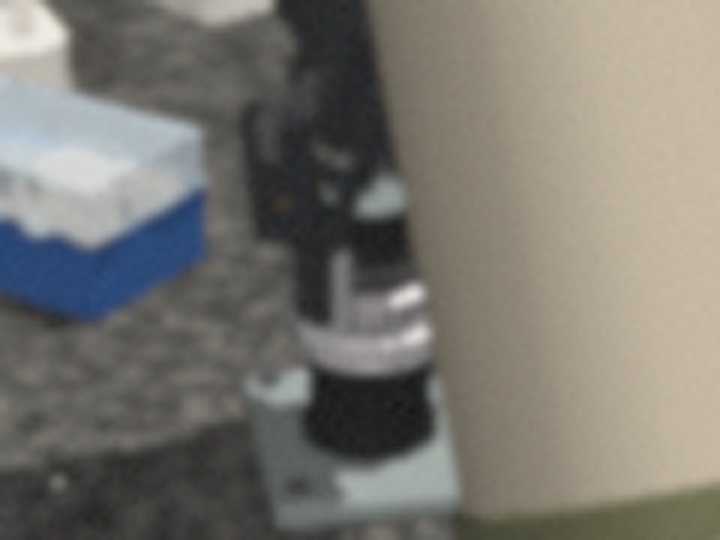

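>>> step_arm:
  commands: "0.73 0.03 -0.05 -0.06 0 0 0;0.73 0.03 -0.05 -0.12 0 0 0;0.73 0.03 -0.05 -0.12 0 0 0;0.73 0.03 -0.05 -0.12 0 0 0;0.6 0.03 -0.05 -0.12 0 0 0;0.6 0.03 -0.05 -0.12 0 0 0;0.6 0.03 -0.05 -0.12 0 0 0;0.6 0.03 -0.05 -0.12 0 0 0"
  newtons: 30

```text
time_s: 6.42
eef_pos: [519.3, 30.8, 82.9]
ee_rot: [0.0, -0.213, 0.977, -0.0]
force: [-1.9, -2.1, 5.6]
grip_width: 0.661
grip_force: 31.1
```

```bash
cat > f.py <<'E'
from h import *
np.set_printoptions(precision=3,suppress=True)
s=sense();T=R.from_quat(np.roll(s["ee_rot"],-1))
x=T.as_matrix()[:,0]
print(round(s["time_s"],2),s["eef_pos"],"yaw",round(np.arctan2(x[1],x[0]),4),"Ft",T.inv().apply(s["force"]),"M",s["wrist_torque"],"Mt",T.inv().apply(s["wrist_torque"]),"j6",s["joints"][5],s["tau"][5],s["grip_width"],s["grip_force"])
E
python3 f.py; grep -c . f.py
```

```text
6.42 [519.31   30.802  82.936] yaw -2.7133 Ft [ 2.586 -1.077 -5.61 ] M [-0.476  0.19  -0.005] Mt [0.354 0.371 0.004] j6 -2.1648256882607693 -0.0040357183024752885 0.6609330292249392 31.12791895866394
5
```

>>> step_arm:
  commands: "0.6 0 0 0 0 0 0.04;0.6 0 0 0 0 0 0.08;0.6 0 0 0 0 0 0.12;0.6 0 0 0 0 0 0.16;0.6 0 0 0 0 0 0.2;0.6 0 0 0 0 0 0.24;0.6 0 0 0 0 0 0.28;0.6 0 0 0 0 0 0.32;0.6 0 0 0 0 0 0.35"

```text
time_s: 7.17
eef_pos: [519.2, 30.9, 82.9]
ee_rot: [0.0, -0.038, 0.999, -0.0]
force: [-1.5, -0.7, 5.5]
grip_width: 0.665
grip_force: 31.2
```

```bash
python3 f.py
```

```text
7.17 [519.246  30.936  82.923] yaw -3.0652 Ft [ 1.513 -0.568 -5.456] M [-0.331  0.26   0.09 ] Mt [ 0.311  0.285 -0.09 ] j6 -1.812918813897797 -0.30330623500049114 0.6646279208939315 31.15066945552826
```

>>> step_arm:
  commands: "0.6 0 0 0 0 0 0.03;0.6 0 0 0 0 0 0.06;0.6 0 0 0 0 0 0.08;0.6 0 0 0 0 0 0.1"

```text
time_s: 7.5
eef_pos: [519.2, 31.0, 82.9]
ee_rot: [0.0, 0.011, 1.0, -0.0]
force: [-1.5, -0.4, 5.3]
grip_width: 0.662
grip_force: 31.2
```

```bash
python3 f.py
```

```text
7.5 [519.25   31.017  82.931] yaw 3.1191 Ft [ 1.492 -0.432 -5.343] M [-0.26   0.237 -0.005] Mt [0.266 0.231 0.005] j6 -1.7138949622728816 -0.2552389819175005 0.6619122554387269 31.15245759487152
```

>>> step_arm:
  commands: "0.6 0 0 0 0 0 0.02;0.6 0 0 0 0 0 0.04;0.6 0 0 0 0 0 0.06"

```text
time_s: 7.75
eef_pos: [519.2, 31.0, 82.9]
ee_rot: [0.0, 0.041, 0.999, -0.0]
force: [-2.3, -1.3, 6.5]
grip_width: 0.666
grip_force: 31.1
```

```bash
python3 f.py
```

```text
7.75 [519.245  31.027  82.935] yaw 3.0593 Ft [ 2.166 -1.451 -6.493] M [-0.248  0.258  0.166] Mt [ 0.268  0.236 -0.167] j6 -1.654134700805805 -0.14998347032815218 0.6658984611737492 31.14944815635681
```

```bash
cat > m.py <<'E'
from h import *
import sys
np.set_printoptions(precision=3,suppress=True)
L=[]
for i in range(int(sys.argv[1]) if len(sys.argv)>1 else 4):
    s=sense();L.append(s["wrist_torque"][2]);capture("wrist")
s=sense();L.append(s["wrist_torque"][2])
x=R.from_quat(np.roll(s["ee_rot"],-1)).as_matrix()[:,0]
print(round(s["time_s"],2),"Mz",np.array(L),"mean",round(np.mean(L),3),"turned",round((-2.7133-np.arctan2(x[1],x[0]))%(2*np.pi),4),"tau6",s["tau"][5],"F",s["force"])
E
python3 m.py 6
```

```text
8.05 Mz [0.166 0.046 0.07  0.018 0.065 0.015 0.003] mean 0.055 turned 0.5097 tau6 0.0699007697403431 F [-2.011 -1.409  6.339]
```

>>> step_arm:
  commands: "0.6 0 0 0 0 0 0.015;0.6 0 0 0 0 0 0.03"

```text
time_s: 8.22
eef_pos: [519.2, 31.0, 82.9]
ee_rot: [0.0, 0.056, 0.998, -0.0]
force: [-1.3, -0.5, 5.3]
grip_width: 0.662
grip_force: 31.1
```

```bash
python3 m.py 3
```

```text
8.37 Mz [0.163 0.105 0.104 0.062] mean 0.109 turned 0.5398 tau6 0.1362865325063467 F [-0.632 -1.005  5.733]
```

>>> step_arm:
  commands: "0.6 0 0 0 0 0 0.015;0.6 0 0 0 0 0 0.03"

```text
time_s: 8.53
eef_pos: [519.2, 31.1, 82.9]
ee_rot: [0.0, 0.071, 0.997, -0.0]
force: [-0.5, -0.7, 5.7]
grip_width: 0.665
grip_force: 31.1
```

```bash
python3 m.py 3
```

```text
8.68 Mz [0.17  0.11  0.081 0.078] mean 0.11 turned 0.5698 tau6 0.13682581018656492 F [-1.083 -0.811  4.678]
```

>>> step_arm:
  commands: "0.6 0 0 0 0 0 0.015;0.6 0 0 0 0 0 0.03"

```text
time_s: 8.85
eef_pos: [519.2, 31.1, 82.9]
ee_rot: [0.0, 0.086, 0.996, -0.0]
force: [-2.9, -0.3, 6.0]
grip_width: 0.665
grip_force: 31.1
```

```bash
python3 m.py 3
```

```text
9.0 Mz [0.19  0.116 0.09  0.126] mean 0.131 turned 0.5999 tau6 0.13726720120757818 F [-1.175 -0.962  5.468]
```

>>> step_arm:
  commands: "0.6 0 0 0 0 0 0.015;0.6 0 0 0 0 0 0.03"

```text
time_s: 9.17
eef_pos: [519.2, 31.1, 82.9]
ee_rot: [0.0, 0.101, 0.995, -0.0]
force: [-1.0, 0.3, 5.6]
grip_width: 0.664
grip_force: 31.1
```

```bash
python3 m.py 3
```

```text
9.32 Mz [0.167 0.135 0.053 0.084] mean 0.11 turned 0.6298 tau6 0.13748705852776766 F [-1.311 -1.016  5.598]
```

>>> step_arm:
  commands: "0.6 0 0 0 0 0 0.015;0.6 0 0 0 0 0 0.03"

```text
time_s: 9.48
eef_pos: [519.2, 31.1, 82.9]
ee_rot: [0.0, 0.116, 0.993, -0.0]
force: [-0.6, -0.5, 6.6]
grip_width: 0.665
grip_force: 31.1
```

```bash
python3 m.py 2
```

```text
9.58 Mz [0.201 0.133 0.131] mean 0.155 turned 0.6602 tau6 0.2465145941823721 F [-1.783 -1.339  5.803]
```

>>> step_arm:
  commands: "0.6 0 0 0 0 0 0.015;0.6 0 0 0 0 0 0.03"

```text
time_s: 9.75
eef_pos: [519.3, 31.1, 82.9]
ee_rot: [0.0, 0.131, 0.991, -0.0]
force: [-0.1, -0.4, 5.4]
grip_width: 0.665
grip_force: 31.1
```

```bash
python3 m.py 3
```

```text
9.9 Mz [0.161 0.128 0.136 0.113] mean 0.134 turned 0.6898 tau6 0.13795781414955854 F [-1.115 -0.677  5.842]
```

>>> step_arm:
  commands: "0.6 0 0 0 0 0 0.015;0.6 0 0 0 0 0 0.03"

```text
time_s: 10.07
eef_pos: [519.3, 31.1, 82.9]
ee_rot: [0.0, 0.145, 0.989, -0.0]
force: [-1.5, -0.2, 6.0]
grip_width: 0.661
grip_force: 31.1
```

```bash
python3 m.py 3
```

```text
10.22 Mz [0.207 0.107 0.076 0.082] mean 0.118 turned 0.7198 tau6 0.13792235869914293 F [-1.516 -0.858  5.452]
```

>>> step_arm:
  commands: "0.6 0 0 0 0 0 0.015;0.6 0 0 0 0 0 0.03"

```text
time_s: 10.38
eef_pos: [519.2, 31.1, 82.9]
ee_rot: [0.0, 0.16, 0.987, -0.0]
force: [-0.4, -0.2, 6.1]
grip_width: 0.662
grip_force: 31.2
```

```bash
python3 m.py 3
```

```text
10.53 Mz [0.36  0.204 0.239 0.232] mean 0.259 turned 0.7495 tau6 0.2393148746341467 F [-0.681 -0.177  6.006]
```

>>> step_arm:
  commands: "0.6 0 0 0 0 0 0.005;0.6 0 0 0 0 0 0.01"

```text
time_s: 10.7
eef_pos: [519.2, 31.1, 82.9]
ee_rot: [0.0, 0.165, 0.986, -0.0]
force: [-1.4, 0.2, 5.7]
grip_width: 0.668
grip_force: 31.1
```

```bash
python3 m.py 3
```

```text
10.85 Mz [0.495 0.419 0.507 0.404] mean 0.456 turned 0.7589 tau6 0.4669562727212906 F [-1.37  -1.463  5.957]
```

>>> step_arm:
  commands: "0.6 0 0 0 0 0 0.003;0.6 0 0 0 0 0 0.003;0.6 0 0 0 0 0 0.003;0.6 0 0 0 0 0 0.003"

```text
time_s: 11.18
eef_pos: [519.3, 31.1, 82.9]
ee_rot: [0.0, 0.166, 0.986, -0.0]
force: [-1.0, 0.7, 5.4]
grip_width: 0.661
grip_force: 31.1
```

```bash
python3 m.py 8
```

```text
11.58 Mz [0.573 0.561 0.578 0.565 0.56  0.527 0.524 0.579 0.556] mean 0.558 turned 0.7616 tau6 0.5325832776725292 F [-1.342 -0.414  5.485]
```

>>> step_arm:
  commands: "0.75 0 0 0 0 0 0;1 0 0 0 0 0 0;1 0 0 0 0 0 0;1 0 0 0 0 0 0;1 0 0 0 0 0 0;1 0 0 -1 0 0 0;1 0 0 -3 0 0 0;1 0 0 -6 0 0 0;1 0 0 -9 0 0 0;1 0 0 -12 0 0 0;1 0 0 -12 0 0 0"

```text
time_s: 12.5
eef_pos: [521.1, 30.8, 208.9]
ee_rot: [0.005, 0.167, 0.986, 0.0]
force: [0.5, -0.1, 1.4]
grip_width: 1.001
grip_force: 0.0
```

```bash
python3 f.py; python3 -c "
from h import *
print(np.round(go([543,-247,200],np.pi),3))"
```

```text
12.5 [521.102  30.806 208.875] yaw 2.8069 Ft [-0.559  0.101 -1.388] M [0.016 0.022 0.019] Mt [-0.008  0.026 -0.019] j6 -1.4018142706605496 -0.000155279039972811 1.0009047621942424 0.0
[-1.1184e+01 -2.5522e+01  9.5500e-01  0.0000e+00  1.0000e-02 -3.3500e-01]
```

>>> step_arm:
  commands: "1 -11.2 -25.5 1 0 0 -0.335;1 -11.2 -25.5 1 0 0 -0.335;1 -11.2 -25.5 1 0 0 -0.335;1 -11.2 -25.5 1 0 0 -0.335;1 -11.2 -25.5 1 0 0 -0.335;1 -11.2 -25.5 1 0 0 -0.335;1 -11.2 -25.5 1 0 0 -0.335;1 -11.2 -25.5 1 0 0 -0.335;1 -11.2 -25.5 1 0 0 -0.335;1 -11.2 -25.5 1 0 0 -0.335;1 -11.2 -25.5 1 0 0 -0.335;1 -11.2 -25.5 1 0 0 -0.335"

```text
time_s: 13.5
eef_pos: [541.3, -245.4, 192.9]
ee_rot: [0.0, -0.001, 1.0, -0.0]
force: [0.1, -0.2, -0.2]
grip_width: 0.998
grip_force: 0.0
```

```bash
python3 f.py; python3 - <<'E'
from h import *
np.set_printoptions(precision=1,suppress=True)
im=snap("wrist","w5")
print([(round(r["score"],2),np.round(r["xy"]),onz("wrist",r["xy"],0)[:2]) for r in spot_point("wrist","cap")])
for r in trace("wrist","cap"):
    k=r["mask"];print(round(r["score"],2),r["rect"],k.sum())
E
```

```text
13.5 [ 541.268 -245.381  192.886] yaw -3.1398 Ft [-0.141 -0.17   0.175] M [-0.044  0.037 -0.002] Mt [0.044 0.037 0.002] j6 -2.195281568547291 0.0037715857615694404 0.9983719002023896 0.0
[(0.95, array([320., 224.]), array([ 551.3, -242.6])), (0.93, array([331., 318.]), array([ 644.2, -232. ]))]
0.97 [331.4, 323.4, 46.7, 42.7] 1455
```

View pics/w5.png

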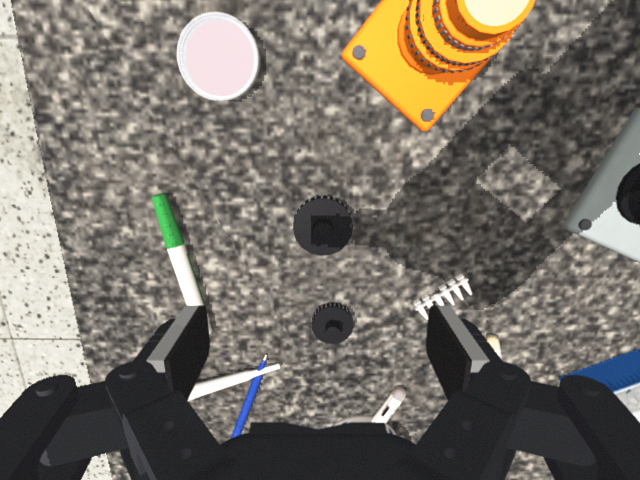

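```bash
cat >> h.py <<'E'
def sil(xy,shape=(480,640)):
    a=np.linspace(0,2*np.pi,60);P=[proj("wrist",[xy[0]+25.5*np.cos(t),xy[1]+25.5*np.sin(t),z]) for z in(0,14) for t in a]
    m=np.zeros(shape,np.uint8);cv2.fillConvexPoly(m,cv2.convexHull(np.round(np.array(P)*8).astype(np.int32)),1,shift=3);return m>0
E
python3 - <<'E'
from h import *
from scipy.optimize import minimize
np.set_printoptions(precision=2,suppress=True)
im=cv2.imread("pics/w5.png");g=cv2.GaussianBlur(cv2.cvtColor(im,cv2.COLOR_BGR2GRAY),(0,0),.7)
w=im[180:280,270:400];cv2.imwrite("pics/c5.png",cv2.resize(w,None,fx=5,fy=5,interpolation=cv2.INTER_CUBIC))
for thr in(45,55,65):
    roi=np.zeros(g.shape,bool);roi[185:270,280:365]=1
    d=((g<thr)&roi).astype(np.uint8);n,l,st,c=cv2.connectedComponentsWithStats(cv2.morphologyEx(d,cv2.MORPH_OPEN,np.ones((5,5))))
    k=l==1+np.argmax(st[1:,4])
    r=minimize(lambda p:(sil(p)^k).sum(),[548,-245],method="Nelder-Mead",options=dict(initial_simplex=[[548,-245],[552,-245],[548,-241]]))
    print(thr,st[1:][np.argmax(st[1:,4])],r.x,r.fun)
    print(proj("wrist",[*r.x,31]))
E
```

```text
Traceback (most recent call last):
  File "h.py", line 32, in sil
    a=np.linspace(0,2*np.pi,60);P=[proj("wrist",[xy[0]+25.5*np.cos(t),xy[1]+25.5*np.sin(t),z]) for z in(0,14) for t in a]
                                   ~~~~^^^^^^^^^^^^^^^^^^^^^^^^^^^^^^^^^^^^^^^^^^^^^^^^^^^^^^^
  File "h.py", line 12, in proj
    m=camera_model(cam);c=rot(m).T@(np.array(P)-m["eye"]);s=c[:2]/c[2]
ValueError: time passes only in moves, steps and waits
```

View pics/c5.png

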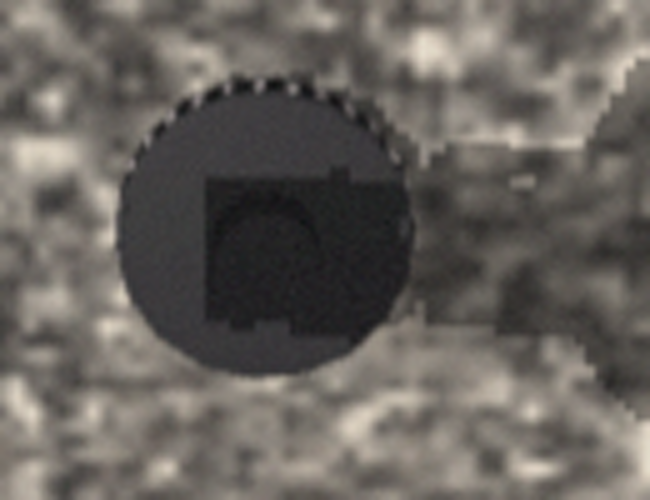

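```bash
python3 - <<'E'
from h import *
np.set_printoptions(precision=2,suppress=True)
print(onz("wrist",(323,226.3),14),onz("wrist",(323,230.5),31))
# disc extent check
for p in [(293.4,226),(352.6,226),(323,255),(323,198)]: print(onz("wrist",p,14))
print(go([549,-245,60],np.pi))
E
```

```text
[ 549.76 -240.79   14.  ] [ 548.46 -241.03   31.  ]
[ 549.55 -265.62   14.  ]
[ 549.46 -215.97   14.  ]
[ 575.36 -240.64   14.  ]
[ 525.68 -240.94   14.  ]
[-0.78  0.08 13.27 -0.    0.    0.  ]
```

>>> step_arm:
  commands: "1 -0.85 0.46 3 0 0 0;1 -0.85 0.46 6 0 0 0;1 -0.85 0.46 9.3 0 0 0;1 -0.85 0.46 9.3 0 0 0;1 -0.85 0.46 9.3 0 0 0;1 -0.85 0.46 9.3 0 0 0"

```text
time_s: 14.15
eef_pos: [550.4, -242.4, 101.6]
ee_rot: [0.001, -0.0, 1.0, -0.001]
force: [-0.4, -1.1, 1.6]
grip_width: 0.998
grip_force: 0.0
```

```bash
python3 f.py; python3 - <<'E'
from h import *
np.set_printoptions(precision=2,suppress=True)
im=snap("wrist","w6");print(camera_model("wrist")["eye"])
c=proj("wrist",[549.8,-240.8,14]).astype(int);b=proj("wrist",[549.8,-240.8,31]);print(c,b)
x,y=c;w=im[max(0,y-65):y+65,x-85:x+85,::-1];print(x-85,max(0,y-65));cv2.imwrite("pics/c6.png",cv2.resize(w,None,fx=4,fy=4,interpolation=cv2.INTER_CUBIC))
E
```

```text
14.15 [ 550.382 -242.417  101.598] yaw -3.1412 Ft [ 0.367 -1.121 -1.612] M [-0.017  0.04   0.004] Mt [ 0.017  0.04  -0.004] j6 -2.1806923872289063 0.0004809080928680487 0.9976998214308983 0.0
[ 473.38 -241.81  226.93]
[319 251] [320.06 262.18]
234 186
```

View pics/c6.png

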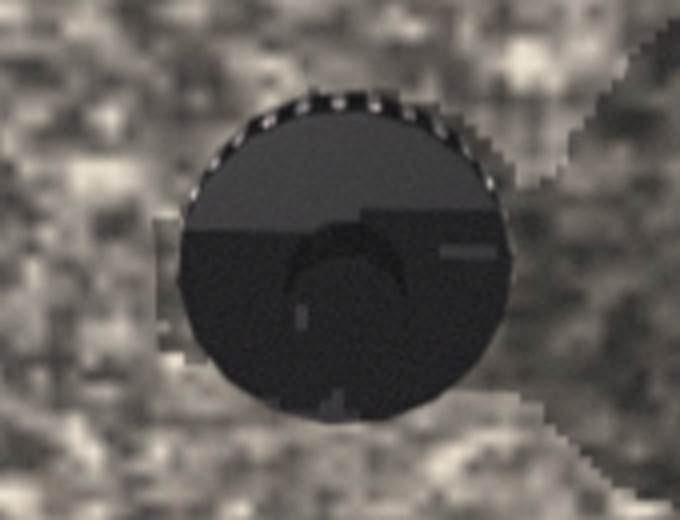

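>>> step_arm:
  commands: "1 0 0.1 3 0 0 0;1 0 0.1 4.6 0 0 0;1 0 0.1 4.6 0 0 0;1 0 0.1 4.6 0 0 0;1 0 0.1 4.6 0 0 0;1 0 0.1 4.6 0 0 0"

```text
time_s: 14.7
eef_pos: [550.4, -241.6, 55.5]
ee_rot: [0.001, -0.0, 1.0, -0.001]
force: [0.5, 0.7, 0.1]
grip_width: 0.998
grip_force: 0.0
```

```bash
python3 f.py; python3 -c "
from h import *
print(np.round(go([550.5,-240.4,34.5],np.pi),3))"
```

```text
14.7 [ 550.387 -241.587   55.503] yaw -3.1414 Ft [-0.459  0.651 -0.068] M [-0.059  0.015 -0.01 ] Mt [0.059 0.015 0.01 ] j6 -2.1793282202470303 -2.547257849982998e-05 0.9979806556641755 0.0
[-6.00e-03  1.23e-01  2.10e+00 -2.00e-03  3.00e-03  0.00e+00]
```

>>> step_arm:
  commands: "1 0 0.12 1 0 0 0;0.7 0 0.12 2.1 0 0 0;0.5 0 0.12 2.1 0 0 0;0.35 0 0.12 2.1 0 0 0;0.1 0 0.12 2.1 0 0 0;0.1 0 0.12 2.1 0 0 0;0.1 0 0.12 2.1 0 0 0;0.1 0 0.12 2.1 0 0 0;0.1 0 0.12 2.1 0 0 0;0.1 0 0.12 2.1 0 0 0"
  newtons: 30

```text
time_s: 15.53
eef_pos: [549.8, -240.0, 32.9]
ee_rot: [0.0, -0.0, 1.0, -0.0]
force: [0.1, 0.1, 3.1]
grip_width: 0.184
grip_force: 29.4
```

```bash
python3 f.py
```

```text
15.53 [ 549.794 -239.966   32.927] yaw -3.1414 Ft [-0.106  0.104 -3.057] M [ 0.073 -0.049 -0.014] Mt [-0.073 -0.049  0.014] j6 -2.1776437128221153 -0.0004588231968227774 0.1838355387276249 29.372795820236206
```

>>> step_arm:
  commands: "0.1 0 0 -3 0 0 0;0.1 0 0 -7 0 0 0;0.1 0 0 -11 0 0 0;0.1 0 0 -15 0 0 0;0.1 0.4 3 -16 0 0 0;0.1 0.8 7 -16 0 0 0;0.1 1.3 11 -16 0 0 0;0.1 1.8 15 -16 0 0 0;0.1 2.2 19 -16 0 0 0;0.1 2.6 23 -16 0 0 0;0.1 3.0 26 -16 0 0 0;0.1 3.1 27.1 -16 0 0 0;0.1 3.1 27.1 -16 0 0 0;0.1 3.1 27.1 -16 0 0 0;0.1 3.1 27.1 -16 0 0 0;0.1 3.1 27.1 -16 0 0 0;0.1 3.1 27.1 -16 0 0 0"

```text
time_s: 16.95
eef_pos: [518.7, 30.1, 192.4]
ee_rot: [-0.0, 0.001, 1.0, -0.0]
force: [-0.5, 0.0, -0.6]
grip_width: 0.184
grip_force: 29.4
```

```bash
python3 f.py; python3 - <<'E'
from h import *
np.set_printoptions(precision=2,suppress=True)
s=sense();im=snap("wrist","w7");p=s["eef_pos"]
for dz in(-19+0.,): 
    c=proj("wrist",p+[0.5,0,dz]);print("disc pred",c,"edges",[proj("wrist",p+[0.5+25.5*a,25.5*b,dz]) for a,b in((1,0),(-1,0),(0,1),(0,-1))])
print("lens pred",proj("wrist",[519.4,31.2,114]))
cv2.imwrite("pics/c7.png",cv2.resize(im[180:440,160:480,::-1],None,fx=2.3,fy=2.3,interpolation=cv2.INTER_CUBIC))
print(go([518.9,31.2,160],np.pi))
E
```

```text
16.95 [518.685  30.05  192.38 ] yaw 3.1401 Ft [0.453 0.049 0.574] M [-0.016 -0.004 -0.008] Mt [ 0.016 -0.004  0.008] j6 -1.7371141046532972 -0.007084194658091292 0.18416913519488368 29.42795902490616
disc pred [315.9  309.31] edges [array([316.02, 360.2 ]), array([315.77, 253.15]), array([375.51, 309.24]), array([256.31, 309.3 ])]
lens pred [318.34 260.31]
[-0.03  0.1   3.24 -0.   -0.   -0.  ]
```

View pics/c7.png

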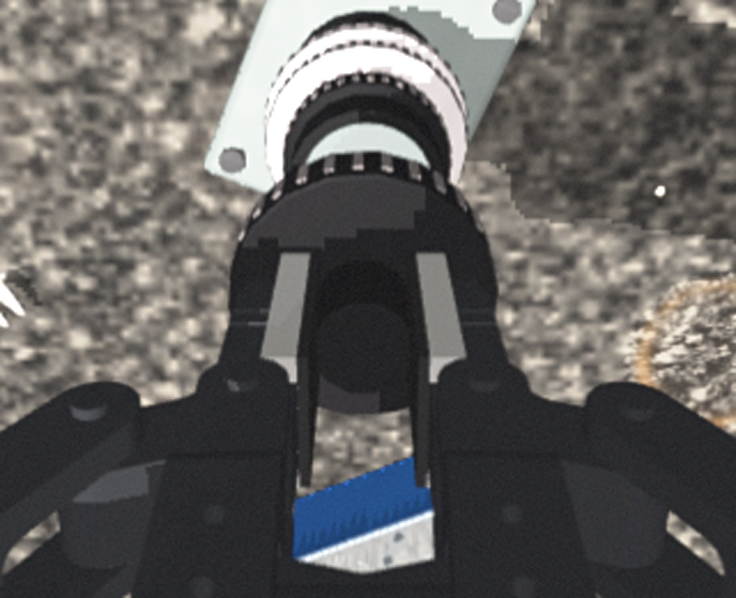

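>>> step_arm:
  commands: "0.1 0.02 0.1 2 0 0 0;0.1 0.02 0.1 4 0 0 0;0.1 0.02 0.1 4.2 0 0 0;0.1 0.02 0.1 4.2 0 0 0;0.1 0.02 0.1 4.2 0 0 0;0.1 0.02 0.1 4.2 0 0 0"

```text
time_s: 17.5
eef_pos: [518.9, 32.0, 151.7]
ee_rot: [0.001, -0.0, 1.0, -0.0]
force: [0.1, -1.2, -0.3]
grip_width: 0.183
grip_force: 29.4
```

```bash
python3 f.py;python3 -c "
from h import *
print(np.round(go([518.5,31.1,140.5],np.pi),3))"
```

```text
17.5 [518.885  31.95  151.662] yaw -3.1416 Ft [-0.114 -1.196  0.286] M [-0.044 -0.102 -0.048] Mt [ 0.044 -0.102  0.048] j6 -1.734929689022939 -0.001061989642039407 0.18299227887543296 29.434139728546143
[ 0.041 -0.085  1.116 -0.     0.002  0.   ]
```

>>> step_arm:
  commands: "0.1 0.04 -0.08 0 0 0 0;0.1 0.04 -0.08 0.3 0 0 0;0.1 0.04 -0.08 0.6 0 0 0;0.1 0.04 -0.08 0.9 0 0 0;0.1 0.04 -0.08 1.1 0 0 0;0.1 0.04 -0.08 1.1 0 0 0;0.1 0.04 -0.08 1.1 0 0 0"

```text
time_s: 18.08
eef_pos: [517.8, 31.4, 139.3]
ee_rot: [-0.0, -0.0, 1.0, 0.0]
force: [0.3, 0.9, -0.7]
grip_width: 0.18
grip_force: 29.4
```

```bash
python3 f.py
```

```text
18.08 [517.849  31.403 139.342] yaw -3.1414 Ft [-0.348  0.86   0.671] M [-0.065  0.01   0.026] Mt [ 0.065  0.01  -0.026] j6 -1.7365522951579575 -2.5399006631232623e-05 0.18010568330787796 29.43379282951355
```

>>> step_arm:
  commands: "0.1 -0.04 0 0.1 0 0 0;0.1 -0.04 0 0.16 0 0 0;0.1 -0.04 0 0.22 0 0 0;0.1 -0.04 0 0.22 0 0 0;0.1 -0.04 0 0.22 0 0 0"

```text
time_s: 18.5
eef_pos: [518.3, 31.4, 137.3]
ee_rot: [-0.0, -0.0, 1.0, -0.0]
force: [-0.5, -0.7, -0.5]
grip_width: 0.181
grip_force: 29.4
```

```bash
python3 f.py
```

```text
18.5 [518.281  31.393 137.295] yaw -3.1414 Ft [ 0.545 -0.702  0.48 ] M [ 0.033  0.03  -0.009] Mt [-0.033  0.03   0.009] j6 -1.7364219880794869 3.555896910256706e-05 0.18097366576045418 29.43454474210739
```

>>> step_arm:
  commands: "0.1 0 0 0.03 0 0 0;0.1 0 0 0.06 0 0 0;0.1 0 0 0.08 0 0 0;0.1 0 0 0.08 0 0 0"

```text
time_s: 18.83
eef_pos: [518.3, 31.4, 136.9]
ee_rot: [0.0, -0.0, 1.0, -0.0]
force: [-1.9, 1.1, 4.6]
grip_width: 0.18
grip_force: 29.9
```

```bash
python3 f.py
```

```text
18.83 [518.349  31.379 136.882] yaw -3.1413 Ft [ 1.871  1.073 -4.583] M [-0.048  0.341  0.003] Mt [ 0.048  0.341 -0.003] j6 -1.7364471417265803 -0.002761767027550377 0.17959655959323548 29.853428900241852
```

>>> step_arm:
  commands: "0.3 0 0 0 0 0 0;0.5 0 0 0 0 0 0;0.6 0 0 0 0 0 0;0.6 0 0 0 0 0 0;0.6 0 0 -1 0 0 0;0.6 0 0 -3 0 0 0;0.6 0 0 -6 0 0 0;0.6 0 0 -8 0 0 0;0.6 0 0 -8 0 0 0;0.6 0 0 -8 0 0 0"

```text
time_s: 19.67
eef_pos: [518.6, 31.4, 217.7]
ee_rot: [0.001, -0.0, 1.0, -0.0]
force: [-0.0, -0.9, 0.2]
grip_width: 0.598
grip_force: 0.0
```

```bash
python3 f.py; python3 - <<'E'
from h import *
np.set_printoptions(precision=2,suppress=True)
im=snap("wrist","w8");print([(round(r["score"],2),r["xy"],onz("wrist",r["xy"],104)) for r in spot_point("wrist","cap")])
print("pred disc",proj("wrist",[519.3,31.1,118]),[proj("wrist",[519.3+25.5*a,31.1+25.5*b,118]) for a,b in((1,0),(-1,0),(0,1),(0,-1))])
cv2.imwrite("pics/c8.png",cv2.resize(im[150:400,160:480,::-1],None,fx=2.3,fy=2.3,interpolation=cv2.INTER_CUBIC))
E
```

```text
19.67 [518.632  31.356 217.736] yaw -3.1413 Ft [ 0.023 -0.942 -0.202] M [ 0.012 -0.002  0.018] Mt [-0.012 -0.002 -0.017] j6 -1.7364477823389124 2.1852838472113945e-05 0.5978012688776019 0.0
[(0.97, [317.5, 240.3], array([517.13,  31.95, 104.  ])), (0.8, [63.3, 324.6], array([ 581.06, -151.22,  104.  ]))]
pred disc [316.15 250.38] [array([316.16, 287.51]), array([316.13, 210.75]), array([356.74, 250.4 ]), array([275.55, 250.35])]
```

View pics/c8.png

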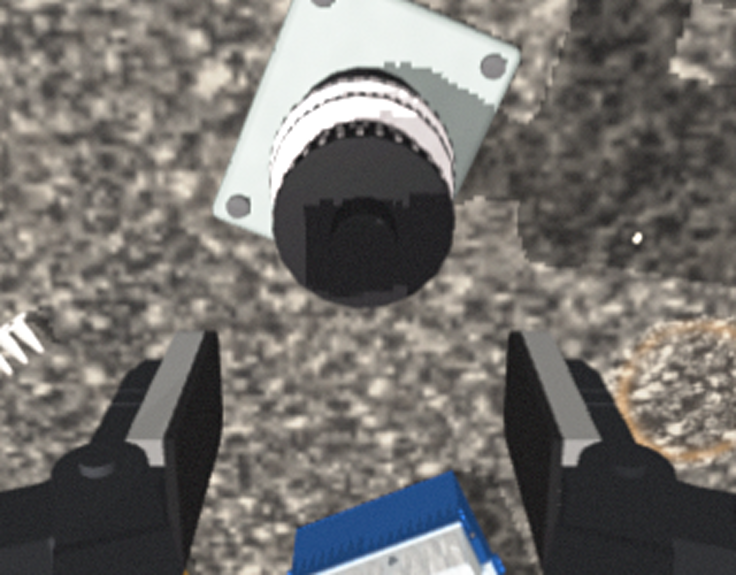

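```bash
python3 -c "
from h import *
print(onz('wrist',(318.7,208.9),12),onz('wrist',(317.8,245.7),118))"
```

```text
[517.03208254  33.02069434  12.        ] [516.20288461  32.13600309 118.        ]
```

```bash
python3 -c "
from rig import *
print(finish_job())"
```

```text
the job is handed in; nothing more can be done
None
```

The job is handed in: I turned the iris ring to its hard closed stop and nipped it there at about 0.55 N m for about 0.7 s. The larger cap then went onto the lens front, flat and within about 1 mm of centre, and was released. I did not touch the other things on the bench, and it took about 20 s of the 67 s allowed.

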